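Seat the flow cell and snap its toggle clamp shut

TASK

With the fingertips, push the white flow-cell block along its channel, without lifting it, until it is fully home against the blue manifold at the far end. Then push the clamp's red lever round, past its dead point, until it snaps into lock with the pad pressing on the block. Leave everything else on the bench where it stands, and take the hand away.

Things in the scene. Friction and masses are not known exactly. Their poses are not given: they have to be found in the camera images.
- seat: the clamping seat, fixed to the bench: grey base plate 260 x 210 x 12 mm; origin at the centre of its underside (on the bench), z up, x along the channel towards the manifold, y left. The channel's middle line is at y = +50 mm; it is 54 mm wide between dark rails 12 mm high (tops 24 mm above the bench). Its near end is open, its far end closed by the blue manifold. The clamp is on the y < 0 side
- block_home (a point): point on the base plate (12 mm above the bench), on the channel's middle line, where the block's origin is when it is fully home: x = +65, y = +50 mm in the seat's frame. The manifold's face is 35 mm beyond it; the manifold is 24 mm thick, 74 mm wide, its top 58 mm above the bench, with two port stubs up to 80 mm
- cell: the white flow-cell block, loose, 70 (along the channel) x 50 x 40 mm high, 0.13 to 0.25 kg, round amber window on top; origin at the centre of its underside, axes along the seat's. It starts 65 to 110 mm short of home, standing on the base plate (underside 12, top 52 mm above the bench) between the rails with 2 mm of play on each side, and slides easily
- lever (a joint): the lever's angle, rad: 0 open, growing clockwise from above, 1.68 at its stop, locked. In the seat's frame the handle points from the pivot at -1.309 - angle from x anticlockwise: along -y when open, -x (beside the channel) when locked. Stays where left when open; the pad meets the block at about 0.75, then about 3 N at the handle; dead point about 1.30, past it the spring snaps it to 1.68
- lever_grip (a point): point on the middle line of the lever's red round handle, 80 mm from the pivot axis, 56 mm above the bench. The handle is level, 18 mm thick; the red part runs from 21 to 114 mm from the pivot axis
- lever_pivot (a point): point on the lever's vertical pivot axis, 56 mm above the bench: x = +65, y = -75 mm in the seat's frame
- pad: black rubber pad, 18 mm across, on the end of the clamp's rod, on a 5 N/mm spring; origin at the centre of its face, which looks along the seat's +y, 32 mm above the bench. The lever drives it into the channel beside the home place through a gap in the right rail; locked, it presses the block against the left rail with about 10 to 17 N
- beaker: bystander: glass beaker, 66 mm across, 85 mm high, on the bench to the left of the seat; origin at the centre of its underside
- vial: bystander: small amber vial with a white cap, 24 mm across, 45 mm high, standing on the near right corner of the seat's base plate; origin at the centre of its underside
- spatula: bystander: steel lab spoon, 160 mm long, lying flat on the bench near the right of the seat; origin on its underside
- reagent: bystander: amber bottle, 70 mm across, 150 mm high, far left; origin at the centre of its underside
- tub: bystander: white tub with blue cap, 80 mm across, 90 mm high, beyond or to the right of the seat; origin at the centre of its underside
- flask: bystander: green conical flask, 74 mm across, 110 mm high, beyond or to the right of the seat; origin at the centre of its underside
- dish: bystander: white dish, 90 mm across, 18 mm high, beyond the seat; origin at the centre of its underside
Things that resemble listed ones, but are neither listed nor needed, are in the scene too. What is shaped like the cell but pink, purple or turquoise is not meant.

How it is judged:
By the outcome, as a careful person would: the job done as asked, in the order asked, and still so for the second after the job is handed in, with the robot touching nothing.
It also fails if it takes over 48 s, if anything falls off the work surface, if the arm or the gripper's body presses on something with over 40 N, if the wrist force passes 120 N, or if a joint passes its speed limit or range.

ROBOT

A 6-joint arm with a two-finger parallel gripper is mounted at the origin on the work surface. World frame = base frame: x ahead of the robot, y to its left, z up, the work surface at z = 0. Lengths are in m, angles in degrees, forces in N, time in s.
With the tool pointing down it reaches from about 0.35 to 0.875 m from the base axis. Payload 4.2 kg.
Tool frame: the origin (TCP) lies midway between the tips of the shut fingers; the grasp point (between the pads) lies 19 mm behind it (ctrl.grip_depth is the distance from the TCP to the grasp point, in m); z points along the fingers, y is the line along which they close (so a half turn about z gives the same grasp; the last joint's range is limited). The gripper opens to 85 mm and grips with 20 to 120 N. Pads are 22 mm wide; open, the fingers measure 114 mm over their backs; the gripper's body (76 mm by 85 mm) begins 54 mm behind the grasp point. The pads swing forward as they close: fully open they stand 13 mm farther back than shut.
Start: joints at [-58.178, 22.042, 0.453, 0, -68.411, -14.817], TCP at [0.183, -0.598, 0.231] pointing down, gripper open.
Joint ranges: [-179.83, 179.83], [-69.29, 118.12], [-61.27, 80.66], [-181.25, 117.63], [-171.15, -9.14], [-177.46, 177.46]. Speed limits (degrees/s): [159.86, 159.86, 180, 180, 180, 180].

INTERFACE

Orientations are given as a 3x3 rotation matrix whose columns are the frame's x, y, z axes.
In Python, from cell import ctrl gives the robot as it stands.
- The arm moves only by the tool jog_arm, never from a script. Its arguments are lists of equal length, an entry for each row: "dp": the shift along the tool's x, y, z in m, a list of three; "angular": the turn, a rotation vector about the tool's x, y, z in degrees, a list of three; "jaw": the opening in per cent of the stroke, from 0 (shut) to 100 (fully open). In form: {"dp": [[tx, ty, tz], ...], "angular": [[wx, wy, wz], ...], "jaw": [jaw, ...]}. A call has 1 to 10 rows; each row shifts and turns the commanded pose from where the row before left it, along the tool's axes as they then stand; what a row does not reach is not made up. A row lasts 1/10 s, in which the tool goes at most 50 mm and 8.59 degrees, less where a joint would pass 70% of its speed; a pose out of reach is approached as far as the arm can. A call with a gripper value outside its range is refused whole. The fingers move at their own pace and stop on an object; "force" is the grip in N (left out, the last holds). Time passes only in rows, so rows that do not move let the fingers close. It gives the time, the measured TCP pose, the force, the opening and the grip force at its end, in the units of the state.
- ctrl.observe(): the state, without advancing time (a new reading comes with each control period).
- ctrl.camera(name): name is "scene" or "top" or "wrist"; returns the picture (400x640x3 uint8, blue, green, red); there is no depth.
- ctrl.get_calibration(name): a dict with "K" (3x3 intrinsics, pixels), "extrinsics" (4x4, takes a point from camera to world coordinates). Camera axes: x right, y down, z forward; pixel columns grow to the right and rows downward; lengths in m; the calibration is good to about 2 mm. A picture is of the moment at which its call begins: read the wrist's pose just before it. get_calibration takes no time and is no camera call; for the wrist camera it gives the pose at the moment of the call.
- ctrl.sign_off(): hands the job in; it is judged then, once.
The state is a dict: "clock": time; "qpos": joint angles; "qd": joint speeds; "effort": joint torques, N m; "ee_pos": TCP position; "tool_rot": TCP orientation; "ft_force": force on the tool from outside, world axes, zero at the start; "torque": the same for the moment, N m; "opening": finger opening in m; "grip_force": force on a finger pad.
Only numpy, scipy, OpenCV 4.12 (cv2) and the standard library are available. Lean on these libraries where they do the work, as an engineer would, in place of code of your own. Each camera call takes 0.05 s, during which the arm holds its last target. There are 200 camera calls.

## Working session

There is one attempt and no reset: what is moved stays moved. The work goes in short steps, Python scripts to look and compute and a tool call to move; the robot and the scene stay as the last step left them, time stands still between calls to the robot, and variables do not carry over. Pictures are saved under pics/ and viewed, at most 10 in all, crops included, and the job is handed in when it is done.

Besides the shell and the picture viewer there is one more tool, called after "Emit:" in YAML: its name, and indented under it one key for each argument. jog_arm: Moves the arm, as the interface text tells. Its arguments: {"type":"object","properties":{"dp":{"type":"array"},"angular":{"type":"array"},"jaw":{"type":"array"},"force":{"type":"number"}},"required":["dp","angular","jaw"]}

```bash
mkdir -p pics
python3 - <<'E'
from cell import ctrl
import cv2,numpy as np
for n in("scene","top"):
    cv2.imwrite(f"pics/{n}0.png",ctrl.camera(n))
    c=ctrl.get_calibration(n);print(n,np.round(c["K"],1).tolist(),np.round(c["extrinsics"],4).tolist())
o=ctrl.observe();print(o["clock"],np.round(o["tool_rot"],3).tolist(),o["opening"])
E
```

```text
scene [[503.7, 0.0, 327.8], [0.0, 503.7, 196.1], [0.0, 0.0, 1.0]] [[0.5414, 0.5416, -0.6431, 1.2508], [0.8407, -0.3402, 0.4212, -0.4465], [0.0094, -0.7687, -0.6395, 0.7644], [0.0, 0.0, 0.0, 1.0]]
top [[438.9, 0.0, 323.3], [0.0, 438.9, 196.4], [0.0, 0.0, 1.0]] [[-0.0866, -0.974, 0.2095, 0.34], [-0.9962, 0.0849, -0.0171, 0.0189], [-0.0011, -0.2102, -0.9777, 1.14], [0.0, 0.0, 0.0, 1.0]]
0.1 [[-0.956, -0.292, -0.001], [-0.292, 0.956, 0.002], [0.0, 0.002, -1.0]] 0.08553175997712308
```

View pics/top0.png

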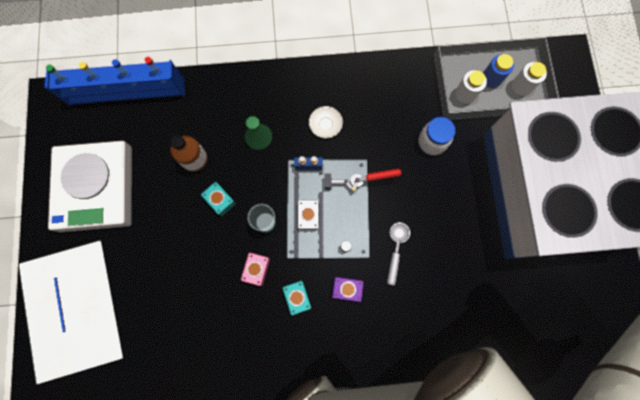

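View pics/scene0.png

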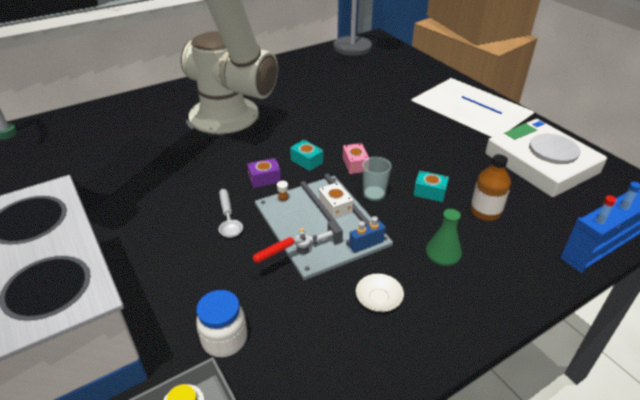

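The top view shows the seat at about (287–369, 158–259) and the white block at (308,214), between the rails. The red lever is at (385,175), the vial at (346,246) and the beaker at (262,219). The lookalikes are turquoise (217,198) and (297,297), pink (255,268) and purple (348,290). The white one in the channel is the one meant. I'll confirm it in an enlarged crop.

Run:
```python
import cv2,numpy as np
t=cv2.imread("pics/top0.png")[148:268,272:412];s=cv2.imread("pics/scene0.png")[165:285,245:400]
t=cv2.resize(t,None,fx=5,fy=5,interpolation=cv2.INTER_CUBIC);cv2.imwrite("pics/tc.png",t)
s=cv2.resize(s,None,fx=5,fy=5,interpolation=cv2.INTER_CUBIC);cv2.imwrite("pics/sc.png",s)
```

```text
(no output)
```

View pics/tc.png

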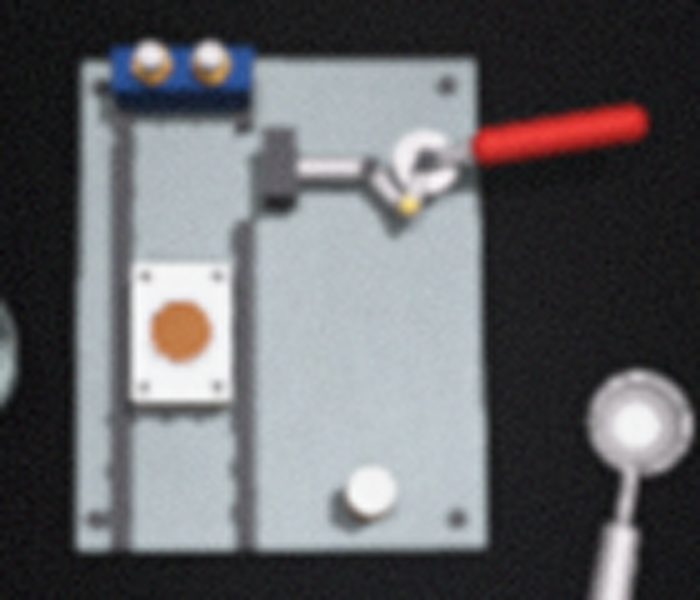

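View pics/sc.png

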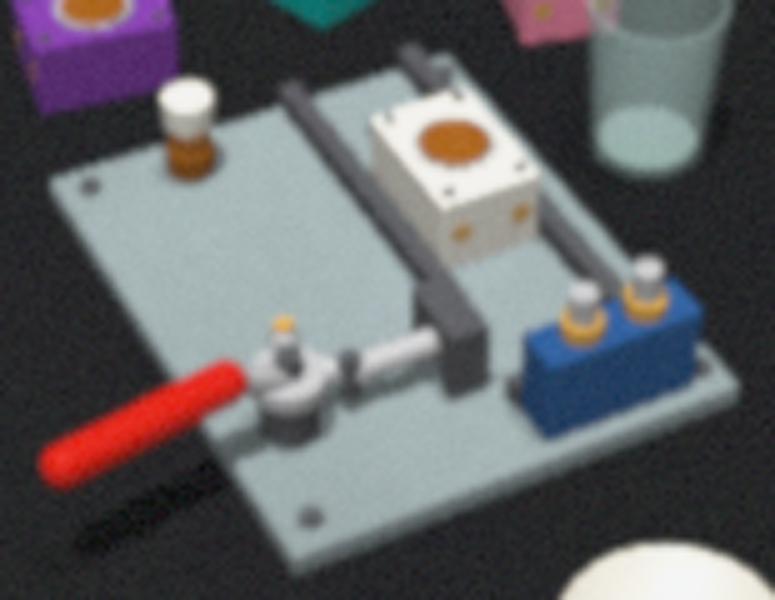

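The crops show the white block with its amber window, between the dark rails, at top (308,214) and scene (336,193). It isn't pink, purple or turquoise, so it's the one meant. Next I'll fit the seat pose and triangulate from both views.

```bash
cat > h.py <<'E'
import numpy as np,cv2
from cell import ctrl
from scipy.optimize import least_squares
def proj(n,P):
    c=ctrl.get_calibration(n);T=np.linalg.inv(c["extrinsics"])
    p=(np.atleast_2d(P)@T[:3,:3].T+T[:3,3])@np.array(c["K"]).T
    return p[:,:2]/p[:,2:]
def tri(obs): # [(name,px)]
    return least_squares(lambda P:np.concatenate([proj(n,P)[0]-np.array(u) for n,u in obs]),[.5,0,.05])
ft=lambda p:(np.array(p)+.5)/5-.5+np.array([272,148])
fs=lambda p:(np.array(p)+.5)/5-.5+np.array([245,165])
E
python3 - <<'E'
from h import *
C=np.array([[.13,.105],[.13,-.105],[-.13,-.105],[-.13,.105]])
T=ft([[80,58],[478,58],[488,549],[75,549]]);S=fs([[738,383],[297,562],[50,182],[447,52]])
def W(q):
    c,s=np.cos(q[2]),np.sin(q[2]);return np.c_[C@np.array([[c,s],[-s,c]])+q[:2],np.full(4,q[3])]
r=least_squares(lambda q:np.r_[(proj("top",W(q))-T).ravel(),(proj("scene",W(q))-S).ravel()],[.6,0,0,.012])
q=r.x;print("seat",q.round(4),np.degrees(q[2]),r.fun.round(1))
c,s=np.cos(q[2]),np.sin(q[2]);R=np.array([[c,-s],[s,c]])
for nm,a,b in[("window",(181,331),(455,143)),("knobtip",(640,121),(55,465)),("vialcap",(370,490),(187,97))]:
    t=tri([("top",ft(a)),("scene",fs(b))]);print(nm,t.x.round(4),"seat",(R.T@(t.x[:2]-q[:2])).round(4),t.fun.round(1))
for nm,x,y,z in[("home",.065,.05,.012),("pivot",.065,-.075,.056)]:
    P=R@[x,y]+q[:2];print(nm,P.round(4),((proj("top",[*P,z])[0]-[272,148])*5).round(0))
E
```

```text
seat [ 0.553  -0.0087 -0.0817  0.0094] -4.678947659705967 [ 0.2  0.4 -1.2 -0.  -0.6 -0.7 -0.  -0.3  0.3  0.3 -0.8 -0.4 -0.6 -0.3
 -0.3  0.3]
window [0.5328 0.0436 0.0498] seat [-0.0244  0.0505] [-0.4 -0.2 -0.4  0. ]
knobtip [ 0.6199 -0.1979  0.0569] seat [ 0.0822 -0.1831] [-0.8 -0.3 -0.6  0. ]
vialcap [ 0.4443 -0.0435  0.0534] seat [-0.1055 -0.0436] [-0.3 -0.1 -0.3  0. ]
home [0.6219 0.0358] [181. 174.]
pivot [ 0.6117 -0.0888] [423. 152.]
```

Emit:
jog_arm:
  dp:
    - [0,0,0]
    - [0,0,0]
    - [0,0,0]
    - [-0.0115,0.033,0]
    - [-0.0115,0.033,0]
    - [-0.0115,0.033,0]
    - [-0.0115,0.033,0]
    - [-0.0115,0.033,0]
    - [-0.0115,0.033,0]
    - [-0.0115,0.033,0]
  angular:
    - [0,0,7.2]
    - [0,0,7.2]
    - [0,0,7.2]
    - [0,0,0]
    - [0,0,0]
    - [0,0,0]
    - [0,0,0]
    - [0,0,0]
    - [0,0,0]
    - [0,0,0]
  jaw: [0,0,0,0,0,0,0,0,0,0]

```text
clock: 1.1
ee_pos: [0.2817, -0.3724, 0.231]
tool_rot: [[-0.997, 0.08, -0.0], [0.08, 0.997, 0.001], [0.0, 0.0, -1.0]]
ft_force: [0.6, 0.5, -0.4]
opening: 0.0
grip_force: 0.0
```

Emit:
jog_arm:
  dp:
    - [-0.0115,0.033,0]
    - [-0.0115,0.033,0]
    - [-0.0115,0.033,0]
    - [-0.0115,0.033,0]
    - [-0.0115,0.033,0]
    - [-0.0115,0.033,0]
    - [-0.0115,0.033,0]
    - [-0.0115,0.033,0]
    - [-0.0115,0.033,0]
    - [-0.0115,0.033,0]
  angular:
    - [0,0,0]
    - [0,0,0]
    - [0,0,0]
    - [0,0,0]
    - [0,0,0]
    - [0,0,0]
    - [0,0,0]
    - [0,0,0]
    - [0,0,0]
    - [0,0,0]
  jaw: [0,0,0,0,0,0,0,0,0,0]

```text
clock: 2.1
ee_pos: [0.4226, -0.0527, 0.2312]
tool_rot: [[-0.997, 0.08, -0.0], [0.08, 0.997, 0.0], [0.0, 0.0, -1.0]]
ft_force: [0.0, -0.5, 0.5]
opening: 0.0003
grip_force: 0.0
```

```bash
cat >> h.py <<'E'
Q=np.array([.553,-.0087]);th=-.0817
R=np.array([[np.cos(th),-np.sin(th)],[np.sin(th),np.cos(th)]])
def st():
    o=ctrl.observe();r=np.array(o["tool_rot"]);p=np.array(o["ee_pos"])
    print("t",round(o["clock"],2),"seat",(R.T@(p[:2]-Q)).round(4),"z",round(p[2],4),"yaw",round(np.degrees(np.arctan2(r[1,0],r[0,0])-th),2),"tz",r[:,2].round(3),"f",np.round(o["ft_force"],1),"q",np.round(o["qpos"],0),"op",round(o["opening"],4))
E
python3 -c "from h import *;st()"
```

```text
t 2.1 seat [-0.1264 -0.0545] z 0.2312 yaw 180.1 tz [-0.  0. -1.] f [ 0.  -0.5  0.5] q [  15.    2.  -26.   -0.  -62. -110.] op 0.0003
```

Emit:
jog_arm:
  dp:
    - [-0.008,0.026,0]
    - [-0.008,0.026,0]
    - [-0.008,0.026,0]
    - [-0.008,0.0265,0]
    - [0,0,0.03]
    - [0,0,0.03]
    - [0,0,0.03]
    - [0,0,0]
    - [0,0,0]
  angular:
    - [0,0,0]
    - [0,0,0]
    - [0,0,0]
    - [0,0,0]
    - [0,0,0]
    - [0,0,0]
    - [0,0,0]
    - [0,0,0]
    - [0,0,0]
  jaw: [0,0,0,0,0,0,0,0,0]

```text
clock: 3.0
ee_pos: [0.4631, 0.0474, 0.1416]
tool_rot: [[-0.997, 0.08, -0.0], [0.08, 0.997, -0.001], [0.0, -0.001, -1.0]]
ft_force: [0.5, 0.3, 1.0]
opening: 0.0002
grip_force: 0.0
```

Run:
```python
from h import *
st();K=ctrl.get_calibration("wrist");im=ctrl.camera("wrist");cv2.imwrite("pics/w1.png",im)
def P(x,y,z): return [*(R@[x,y]+Q),z]
for nm,p in[("win",P(-.0244,.05,.052)),("backL",P(-.0594,.075,.052)),("backR",P(-.0594,.025,.052)),("home",P(.065,.05,.012)),("manL",P(.1,.087,.058)),("manR",P(.1,.013,.058)),("pivot",P(.065,-.075,.056)),("near y105",P(-.13,.105,.012)),("grip",P(.065+.08*.2588,-.075-.08*.966,.056))]:
    print(nm,proj("wrist",p)[0].round(0))
```

```text
t 3.0 seat [-0.0942  0.0486] z 0.1416 yaw 180.12 tz [-0.    -0.001 -1.   ] f [0.5 0.3 1. ] q [  26.   12.  -29.    0.  -50. -121.] op 0.0002
win [319. 278.]
backL [350. 240.]
backR [288. 240.]
home [318. 332.]
manL [358. 397.]
manR [279. 397.]
pivot [181. 366.]
near y105 [383. 145.]
grip [101. 383.]
```

View pics/w1.png

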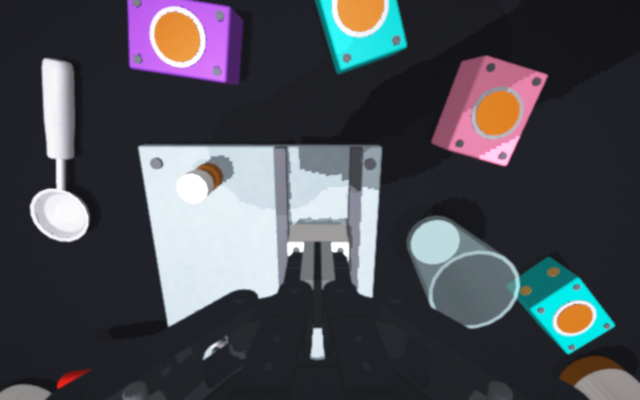

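The seat fit agrees with the wrist view: the near left plate corner is at (381,147), predicted (383,145), and the block's near top edge is at row 243, predicted 240. Next I'll descend behind the block and push.

Emit:
jog_arm:
  dp:
    - [0,0.001,0.03]
    - [0,0,0.03]
    - [0,0,0.03]
    - [0,0,0.0216]
    - [0,0,0]
    - [-0.01,0,0]
    - [-0.01,0,0]
    - [-0.01,0,0]
    - [-0.01,0,0]
    - [-0.01,0,0]
  angular:
    - [0,0,0]
    - [0,0,0]
    - [0,0,0]
    - [0,0,0]
    - [0,0,0]
    - [0,0,0]
    - [0,0,0]
    - [0,0,0]
    - [0,0,0]
    - [0,0,0]
  jaw: [0,0,0,0,0,0,0,0,0,0]

```text
clock: 4.05
ee_pos: [0.5137, 0.0443, 0.0302]
tool_rot: [[-0.997, 0.08, 0.0], [0.08, 0.997, 0.0], [-0.0, 0.0, -1.0]]
ft_force: [-2.6, 0.7, 0.9]
opening: 0.0
grip_force: 1.0
```

Emit:
jog_arm:
  dp:
    - [-0.01,0,0]
    - [-0.01,0,0]
    - [-0.01,0,0]
    - [-0.01,0,0]
    - [-0.006,0,0]
    - [-0.004,0,0]
    - [-0.004,0,0]
    - [0,0,0]
  angular:
    - [0,0,0]
    - [0,0,0]
    - [0,0,0]
    - [0,0,0]
    - [0,0,0]
    - [0,0,0]
    - [0,0,0]
    - [0,0,0]
  jaw: [0,0,0,0,0,0,0,0]

```text
clock: 4.85
ee_pos: [0.5675, 0.0403, 0.0297]
tool_rot: [[-0.997, 0.08, 0.001], [0.08, 0.997, 0.0], [-0.001, 0.0, -1.0]]
ft_force: [-0.7, 0.3, -0.9]
opening: -0.0003
grip_force: 0.0
```

```bash
python3 -c "from h import *;st()"
```

```text
t 4.85 seat [0.0104 0.05  ] z 0.0297 yaw 180.1 tz [ 0.001  0.    -1.   ] f [-0.7  0.3 -0.9] q [  20.   29.  -21.    0.  -39. -115.] op -0.0003
```

Emit:
jog_arm:
  dp:
    - [-0.002,0,0]
    - [-0.002,0,0]
    - [-0.002,0,0]
    - [0,0,0]
  angular:
    - [0,0,0]
    - [0,0,0]
    - [0,0,0]
    - [0,0,0]
  jaw: [0,0,0,0]

```text
clock: 5.25
ee_pos: [0.5731, 0.0397, 0.0297]
tool_rot: [[-0.997, 0.08, 0.001], [0.08, 0.997, 0.0], [-0.001, 0.0, -1.0]]
ft_force: [-1.1, -1.0, -0.0]
opening: 0.0001
grip_force: 0.0
```

Emit:
jog_arm:
  dp:
    - [-0.001,0,0]
    - [-0.001,0,0]
    - [0,0,0]
  angular:
    - [0,0,0]
    - [0,0,0]
    - [0,0,0]
  jaw: [0,0,0]

```text
clock: 5.55
ee_pos: [0.5747, 0.0395, 0.0297]
tool_rot: [[-0.997, 0.08, 0.0], [0.08, 0.997, 0.0], [-0.0, 0.0, -1.0]]
ft_force: [-0.3, 0.1, 0.4]
opening: -0.0002
grip_force: 0.5
```

Emit:
jog_arm:
  dp:
    - [-0.001,0,0]
    - [0,0,0]
  angular:
    - [0,0,0]
    - [0,0,0]
  jaw: [0,0]

```text
clock: 5.75
ee_pos: [0.5753, 0.0394, 0.0297]
tool_rot: [[-0.997, 0.08, -0.001], [0.08, 0.997, -0.0], [0.001, -0.0, -1.0]]
ft_force: [-2.3, 0.8, 2.3]
opening: -0.0002
grip_force: 1.2
```

Emit:
jog_arm:
  dp:
    - [-0.001,0,0]
    - [0,0,0]
  angular:
    - [0,0,0]
    - [0,0,0]
  jaw: [0,0]

```text
clock: 5.95
ee_pos: [0.5753, 0.0393, 0.0296]
tool_rot: [[-0.997, 0.08, -0.003], [0.08, 0.997, -0.0], [0.003, -0.001, -1.0]]
ft_force: [-5.0, 1.8, 3.4]
opening: -0.0001
grip_force: 2.7
```

Emit:
jog_arm:
  dp:
    - [-0.001,0,0]
    - [0,0,0]
  angular:
    - [0,0,0]
    - [0,0,0]
  jaw: [0,0]

```text
clock: 6.15
ee_pos: [0.5753, 0.0392, 0.0296]
tool_rot: [[-0.997, 0.081, -0.005], [0.081, 0.997, -0.001], [0.005, -0.001, -1.0]]
ft_force: [-7.7, 4.0, 5.0]
opening: 0.0
grip_force: 3.8
```

Emit:
jog_arm:
  dp:
    - [-0.001,0,0]
    - [0,0,0]
  angular:
    - [0,0,0]
    - [0,0,0]
  jaw: [0,0]

```text
clock: 6.35
ee_pos: [0.5753, 0.0392, 0.0295]
tool_rot: [[-0.997, 0.081, -0.007], [0.081, 0.997, -0.001], [0.007, -0.001, -1.0]]
ft_force: [-10.2, 4.1, 7.0]
opening: -0.0001
grip_force: 5.1
```

The block stopped moving and the force climbed to 10 N, so it is home. I'll back off, rise, and check how much room the tub leaves.

Emit:
jog_arm:
  dp:
    - [0.004,0,0]
    - [0.012,0,0]
    - [0.012,0,0]
    - [0,0,-0.03]
    - [0,0,-0.03]
    - [0,0,-0.03]
    - [0,0,-0.02]
    - [0,0,0]
  angular:
    - [0,0,0]
    - [0,0,0]
    - [0,0,0]
    - [0,0,0]
    - [0,0,0]
    - [0,0,0]
    - [0,0,0]
    - [0,0,0]
  jaw: [0,0,0,0,0,0,0,0]

```text
clock: 7.15
ee_pos: [0.5537, 0.0421, 0.1434]
tool_rot: [[-0.997, 0.079, 0.01], [0.079, 0.997, 0.002], [-0.009, 0.003, -1.0]]
ft_force: [0.8, 0.2, 0.3]
opening: -0.0001
grip_force: 0.0
```

Run:
```python
from h import *
st()
def at(u,z,n="top"):
    r=least_squares(lambda p:proj(n,[*p,z])[0]-u,[.6,0]).x;return r.round(3),(R.T@(r-Q)).round(3)
print("tub cap",at([440,130],.09),at([218,308],.09,"scene"))
for u in[(480,147),(560,134),(635,121)]:print(at(ft(u),.056))
```

```text
t 7.15 seat [-0.0034  0.0507] z 0.1434 yaw 180.13 tz [ 0.01   0.002 -1.   ] f [0.8 0.2 0.3] q [  21.   20.  -17.    0.  -53. -116.] op -0.0001
tub cap (array([ 0.71 , -0.308]), array([ 0.181, -0.286])) (array([ 0.719, -0.312]), array([ 0.19 , -0.288]))
(array([ 0.613, -0.117]), array([ 0.068, -0.103]))
(array([ 0.616, -0.158]), array([ 0.075, -0.144]))
(array([ 0.619, -0.197]), array([ 0.082, -0.183]))
```

Emit:
jog_arm:
  dp:
    - [-0.0146,-0.0255,0]
    - [-0.0146,-0.0255,0]
    - [-0.0146,-0.0255,0]
    - [-0.0146,-0.0255,0]
    - [-0.0146,-0.0255,0]
    - [-0.0146,-0.0255,0]
    - [-0.0146,-0.0255,0]
    - [-0.0146,-0.0255,0]
    - [0,0,0]
    - [0,0,0]
  angular:
    - [0,0,0]
    - [0,0,0]
    - [0,0,0]
    - [0,0,0]
    - [0,0,0]
    - [0,0,0]
    - [0,0,0]
    - [0,0,0]
    - [0,0,0]
    - [0,0,0]
  jaw: [0,0,0,0,0,0,0,0,0,0]

```text
clock: 8.15
ee_pos: [0.6505, -0.1719, 0.138]
tool_rot: [[-0.997, 0.082, -0.002], [0.082, 0.997, 0.0], [0.002, 0.0, -1.0]]
ft_force: [-0.4, 0.1, -0.8]
opening: 0.0001
grip_force: 0.0
```

Run:
```python
from h import *
st()
for n in("top","scene"):cv2.imwrite(f"pics/{n}2.png",ctrl.camera(n))
a=cv2.imread("pics/top2.png")[148:268,272:412];b=cv2.imread("pics/scene2.png")[165:285,245:400]
cv2.imwrite("pics/c2.png",np.hstack([cv2.resize(x,(400,int(x.shape[0]*400/x.shape[1])+0),interpolation=2)[:305] for x in(a,b)]))
```

```text
t 8.15 seat [ 0.1105 -0.1547] z 0.138 yaw 180.0 tz [-0.002  0.    -1.   ] f [-0.4  0.1 -0.8] q [ -1.  31.   1.  -0. -60. -94.] op 0.0001
```

View pics/c2.png

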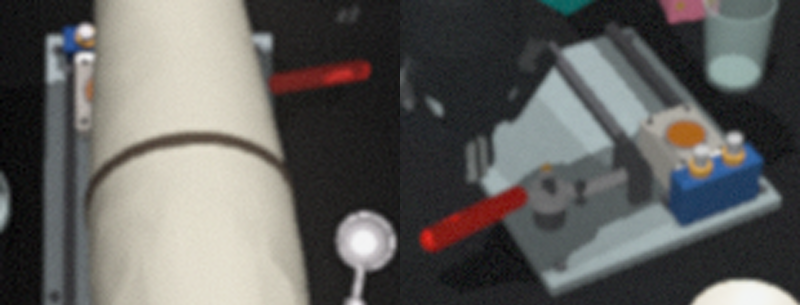

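The scene crop shows the block against the blue manifold and the red lever still open. I'll descend on the far side of the handle.

Emit:
jog_arm:
  dp:
    - [-0.006,0,0]
    - [0,0,0.03]
    - [0,0,0.03]
    - [0,0,0.032]
    - [0,0,0]
    - [0,0,0]
  angular:
    - [0,0,0]
    - [0,0,0]
    - [0,0,0]
    - [0,0,0]
    - [0,0,0]
    - [0,0,0]
  jaw: [0,0,0,0,0,0]

```text
clock: 8.85
ee_pos: [0.6573, -0.1714, 0.0481]
tool_rot: [[-0.997, 0.079, -0.0], [0.079, 0.997, -0.001], [0.0, -0.001, -1.0]]
ft_force: [0.2, -0.7, 0.2]
opening: -0.0001
grip_force: 0.0
```

```bash
cat > plan.py <<'E'
from h import *
# lever angle a -> TCP (seat) and tool yaw; print tool-frame rows
piv=np.array([.065,-.075])
def pose(a,d,r=.085):
    f=-1.309-a;u=np.array([np.cos(f),np.sin(f)]);n=np.array([np.sin(f),-np.cos(f)])
    return piv+r*u-n*d
def plan(al,d=.0225,y0=180,rot=-5,p0=None):
    o=ctrl.observe();p=R.T@(np.array(o["ee_pos"])[:2]-Q);y=np.radians(y0)
    for a in al:
        t=pose(a,d);dp=t-p;x=np.array([np.cos(y),np.sin(y)]);yy=np.array([x[1],-x[0]])
        print(round(a,2),t.round(3),"dp",(dp@x).round(4),(dp@yy).round(4));p=t;y+=np.radians(rot)
    return p
E
python3 - <<'E'
from plan import *
st();plan([0.1*i for i in range(0,17)])
E
```

```text
t 8.85 seat [ 0.1172 -0.1536] z 0.0481 yaw 180.17 tz [-0.    -0.001 -1.   ] f [ 0.2 -0.7  0.2] q [ -1.  36.  -3.   0. -50. -94.] op -0.0001
0.0 [ 0.109 -0.151] dp 0.0085 0.0023
0.1 [ 0.101 -0.155] dp 0.0075 -0.0047
0.2 [ 0.093 -0.158] dp 0.0075 -0.0046
0.3 [ 0.084 -0.161] dp 0.0076 -0.0045
0.4 [ 0.076 -0.162] dp 0.0076 -0.0044
0.5 [ 0.067 -0.163] dp 0.0077 -0.0043
0.6 [ 0.058 -0.163] dp 0.0077 -0.0042
0.7 [ 0.049 -0.162] dp 0.0078 -0.0041
0.8 [ 0.041 -0.16 ] dp 0.0078 -0.004
0.9 [ 0.032 -0.157] dp 0.0079 -0.0039
1.0 [ 0.024 -0.153] dp 0.0079 -0.0038
1.1 [ 0.017 -0.149] dp 0.008 -0.0037
1.2 [ 0.01  -0.143] dp 0.008 -0.0036
1.3 [ 0.003 -0.138] dp 0.0081 -0.0035
1.4 [-0.003 -0.131] dp 0.0081 -0.0034
1.5 [-0.008 -0.124] dp 0.0082 -0.0033
1.6 [-0.013 -0.116] dp 0.0082 -0.0032
```

Emit:
jog_arm:
  dp:
    - [0.0085,0.0023,0.003]
    - [0.0075,-0.0047,0]
    - [0.0076,-0.0045,0]
    - [0.0077,-0.0042,0]
    - [0.0078,-0.004,0]
    - [0.008,-0.0037,0]
    - [0.0081,-0.0035,0]
    - [0.0082,-0.0033,0]
  angular:
    - [0,0,4]
    - [0,0,4]
    - [0,0,4]
    - [0,0,4]
    - [0,0,4]
    - [0,0,4]
    - [0,0,4]
    - [0,0,4]
  jaw: [0,0,0,0,0,0,0,0]

```text
clock: 9.65
ee_pos: [0.5907, -0.1754, 0.048]
tool_rot: [[-0.802, 0.598, 0.007], [0.598, 0.802, -0.001], [-0.006, 0.003, -1.0]]
ft_force: [0.8, 0.5, 0.3]
opening: 0.0001
grip_force: 0.3
```

Run:
```python
from plan import *
st();print(ctrl.observe()["torque"]);plan([0.7+0.1*i for i in range(1,10)],y0=148,rot=-4)
im=ctrl.camera("scene");cv2.imwrite("pics/s3.png",cv2.resize(im[165:285,245:400],None,fx=4,fy=4,interpolation=2))
```

```text
t 9.65 seat [ 0.0512 -0.1631] z 0.048 yaw 147.98 tz [ 0.007 -0.001 -1.   ] f [0.8 0.5 0.3] q [  -1.   31.  -13.    0.  -45. -125.] op 0.0001
[ 0.0717424  -0.19252811 -0.0488265 ]
0.8 [ 0.041 -0.16 ] dp 0.0108 -0.0025
0.9 [ 0.032 -0.157] dp 0.0084 -0.0026
1.0 [ 0.024 -0.153] dp 0.0085 -0.0023
1.1 [ 0.017 -0.149] dp 0.0085 -0.0021
1.2 [ 0.01  -0.143] dp 0.0086 -0.0018
1.3 [ 0.003 -0.138] dp 0.0087 -0.0016
1.4 [-0.003 -0.131] dp 0.0087 -0.0013
1.5 [-0.008 -0.124] dp 0.0087 -0.001
1.6 [-0.013 -0.116] dp 0.0088 -0.0008
```

View pics/s3.png

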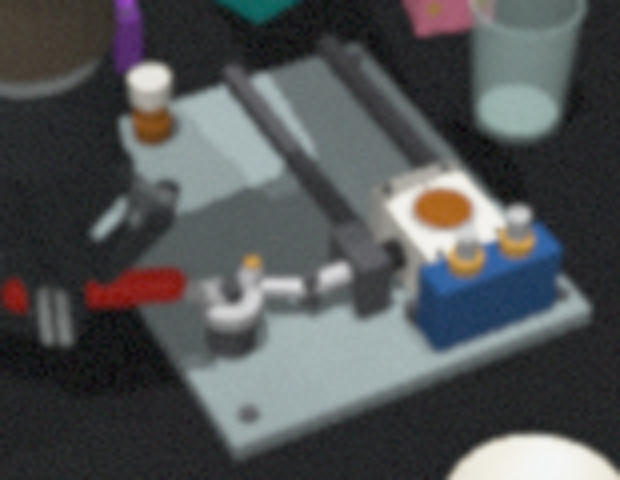

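The scene crop shows the fingers on the far side of the handle, the lever turned about halfway, and the pad arriving at the block. I'll keep going round.

Emit:
jog_arm:
  dp:
    - [0.0105,-0.0025,0.001]
    - [0.0084,-0.0026,0]
    - [0.0085,-0.0023,0]
    - [0.0085,-0.0021,0]
    - [0.0086,-0.0018,0]
  angular:
    - [0,0,4]
    - [0,0,4]
    - [0,0,4]
    - [0,0,4]
    - [0,0,4]
  jaw: [0,0,0,0,0]

```text
clock: 10.2
ee_pos: [0.5528, -0.1529, 0.0468]
tool_rot: [[-0.55, 0.835, 0.01], [0.835, 0.55, -0.001], [-0.006, 0.007, -1.0]]
ft_force: [3.5, -1.4, -0.8]
opening: -0.0002
grip_force: 1.3
```

Run:
```python
from plan import *
st();plan([1.2+0.1*i for i in range(1,6)],y0=128,rot=-4)
```

```text
t 10.2 seat [ 0.0116 -0.1437] z 0.0468 yaw 128.07 tz [ 0.01  -0.001 -1.   ] f [ 3.5 -1.4 -0.8] q [   1.   28.  -20.    0.  -41. -147.] op -0.0002
1.3 [ 0.003 -0.138] dp 0.01 -0.0028
1.4 [-0.003 -0.131] dp 0.0087 -0.0013
1.5 [-0.008 -0.124] dp 0.0087 -0.001
1.6 [-0.013 -0.116] dp 0.0088 -0.0008
1.7 [-0.016 -0.109] dp 0.0088 -0.0005
```

Emit:
jog_arm:
  dp:
    - [0.01,-0.0028,0]
    - [0.0087,-0.0013,0]
    - [0.0087,-0.001,0]
    - [0.0088,-0.0008,0]
    - [0,0,0]
    - [0,0,0]
  angular:
    - [0,0,4]
    - [0,0,4]
    - [0,0,4]
    - [0,0,0]
    - [0,0,0]
    - [0,0,0]
  jaw: [0,0,0,0,0,0]

```text
clock: 10.8
ee_pos: [0.528, -0.1234, 0.0446]
tool_rot: [[-0.367, 0.93, 0.002], [0.93, 0.367, -0.0], [-0.001, 0.002, -1.0]]
ft_force: [-0.2, 0.1, -0.8]
opening: -0.0002
grip_force: 0.0
```

Run:
```python
from plan import *
st()
im=ctrl.camera("scene");cv2.imwrite("pics/s4.png",cv2.resize(im[165:285,245:400],None,fx=4,fy=4,interpolation=2))
```

```text
t 10.8 seat [-0.0156 -0.1163] z 0.0446 yaw 116.22 tz [ 0.002 -0.    -1.   ] f [-0.2  0.1 -0.8] q [   4.   26.  -24.    0.  -39. -162.] op -0.0002
```

View pics/s4.png

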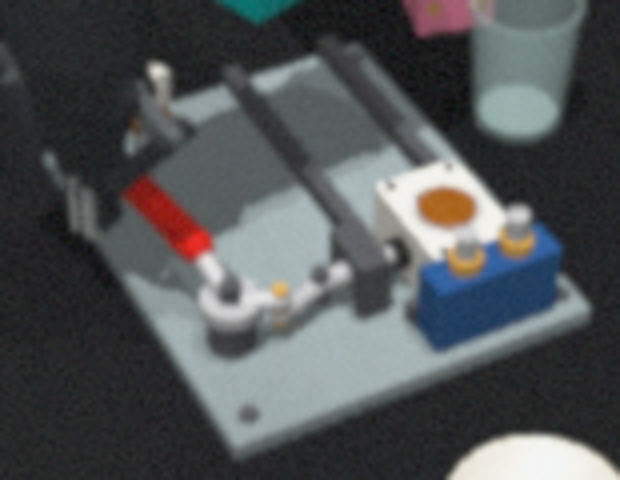

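The lever has snapped round: it lies along −x beside the channel, and the pad is on the block. The fingers read no force. I'll take the hand away and do a final check.

Emit:
jog_arm:
  dp:
    - [-0.01,0,0]
    - [-0.01,0,0]
    - [0,0,-0.03]
    - [0,0,-0.04]
    - [0,0,-0.04]
    - [0,0,-0.04]
    - [-0.03,0,-0.02]
    - [-0.04,0,0]
    - [-0.04,0,0]
    - [-0.04,0,0]
  angular:
    - [0,0,0]
    - [0,0,0]
    - [0,0,0]
    - [0,0,0]
    - [0,0,0]
    - [0,0,0]
    - [0,0,0]
    - [0,0,0]
    - [0,0,0]
    - [0,0,0]
  jaw: [0,0,0,0,0,0,0,0,0,0]

```text
clock: 11.85
ee_pos: [0.5895, -0.2844, 0.214]
tool_rot: [[-0.365, 0.931, 0.001], [0.931, 0.365, -0.0], [-0.0, 0.0, -1.0]]
ft_force: [0.4, 0.3, 0.4]
opening: 0.0003
grip_force: 0.0
```

Emit:
jog_arm:
  dp:
    - [-0.03,0,0]
    - [-0.02,0,0]
    - [0,0,0]
    - [0,0,0]
  angular:
    - [0,0,0]
    - [0,0,0]
    - [0,0,0]
    - [0,0,0]
  jaw: [0,0,0,0]

```text
clock: 12.25
ee_pos: [0.6068, -0.3296, 0.2128]
tool_rot: [[-0.363, 0.932, -0.001], [0.932, 0.363, 0.001], [0.001, -0.001, -1.0]]
ft_force: [-0.2, 0.8, -0.0]
opening: -0.0001
grip_force: 0.0
```

Run:
```python
from plan import *
st()
a=ctrl.camera("top")[140:300,230:420];b=ctrl.camera("scene")[140:300,220:410]
cv2.imwrite("pics/f.png",np.hstack([cv2.resize(x,(400,337),interpolation=2) for x in(a,b)]))
```

```text
t 12.25 seat [ 0.0798 -0.3154] z 0.2128 yaw 115.99 tz [-0.001  0.001 -1.   ] f [-0.2  0.8 -0. ] q [ -15.   29.    9.   -0.  -70. -144.] op -0.0001
```

View pics/f.png

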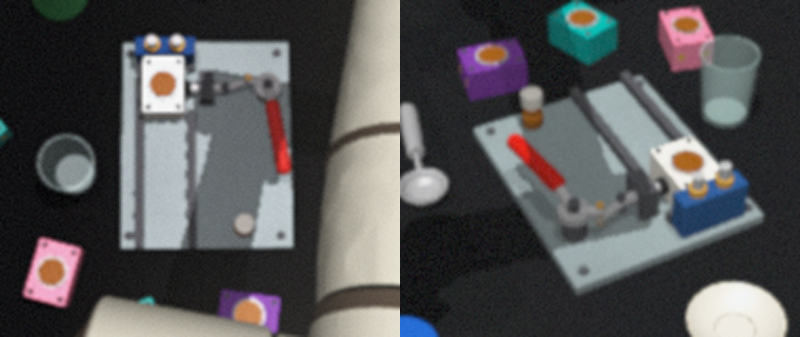

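Both views show the block flush with the manifold, the lever locked with the pad on the block, and the bystanders undisturbed.

```bash
python3 -c "
from cell import ctrl
print(ctrl.sign_off())"
```

```text
the job is handed in; nothing more can be done
None
```

The white block is fully home against the manifold, the clamp lever is past its dead point and locked with the pad on the block, the hand is clear, and the job was handed in at about 12 s of robot time.

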